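# Draw in the end bar of a casting frame by its cam lock

## Task

Close the caramel casting frame with its cam lock: take the blue-handled key from its wooden stand, set its blade in the slot of the brass disc, push the disc down against its spring gently and with feeling, and turn it clockwise as far as it goes, so that the cam grabs the bolt head and draws the loose end bar in. Ease off so that the disc springs up and locks, then put the key back fully down in its stand and let go. Move the bar only by the lock and leave the jars, nozzle and wooden stamp alone.

Things in the scene. Friction and masses are not known exactly. Their poses are not given: they have to be found in the camera images.
- frame: casting frame, fixed: grey plate 236 x 230 x 6 mm, three aluminium rails 30 mm high and, on the side towards the robot, a round dark steel cam housing (68 mm across, 64 mm high). Origin: on the cam axis at worktop height; z up. The plate reaches from x = -44 to +192 mm and y = -111 to +119 mm; the end bar lies on the +y side.
- well_mouth (a point): centre of the housing's upper rim, on the cam axis 64 mm above the worktop, axes as the frame. Inside it a steel keeper ring, opening 34 mm across, covers the edge of the brass disc and stands 8 mm above it. The disc's top face lies 12 to 28 mm below this point: that height differs each time and is not measured, so it must be felt.
- disc_mid (a point): point of the frame on the cam axis, 20 mm below the housing rim, halfway between the highest and lowest place where the disc's top face may lie (+-8 mm). The disc stands on a spring: 4 N to start it, then 5 N per mm. It turns only while pushed down by 2 to 5 mm (13 to 28 N; 15 to 18 N is good). Push and sideways pressure of the blade together over 40 N do harm.
- cam_disc (a joint): angle of the brass disc, rad: 0 = open (as found), grows clockwise from above, end stop 1.46. Slot 26.5 x 6.5 mm, 8 mm deep, 2 mm chamfers, long way at 0.7 minus this angle, anticlockwise from frame x. Turning takes 0.1 N m; blade play 0.1 rad. Let go midway it is not locked; eased off at the end it springs up and locks (1.3 to 1.46). Its red dot goes from white to green tick.
- end_bar (a joint): travel in m of the aluminium end bar (204 x 14 x 28 mm, along the frame's x, red seal strip) towards the frame: 0 = open by springs (as found), about 0.006 = drawn in by the cam; the springs push back with 2 to 6 N.
- key: loose key, 105 mm long, 0.12 kg, standing upright in its stand. Origin: centre of the blade's lower end; z up along the key; x along the blade's width, y through its thickness. Flat steel blade 24 x 4 mm from z = 0 to 42 mm, dark collar 18 mm across up to 56 mm, blue flat grip 38 (x) x 14 (y) mm from z = 56 to 105 mm: pinch it across y at about z = 80 mm.
- stand: wooden block for the key, fixed, 64 (x) x 50 (y) x 44 mm, origin at the centre of its underside. A slot in the middle of its top, 27 (x) x 7 (y) mm, 34 mm deep, 3 mm chamfers.
- stand_floor (a point): centre of the slot's floor in the stand, 10 mm above the worktop, axes as the stand: the key's origin rests here.
- violet_jar: small jar with violet paste, 36 x 35 x 64 mm, origin under its centre; leave alone
- amber_jar: small jar with amber syrup, 38 x 38 x 60 mm, origin under its centre; leave alone
- nozzle: steel piping nozzle, 26 x 26 x 32 mm, origin under its centre; leave alone
- stamp: turned wooden sweet stamp, 38 x 38 x 55 mm, origin under its centre; leave alone
Mind the look-alikes: they are no part of the job. What is shaped like the stand but red is not meant.

How it is judged (in metres and radians):
On the way, in this order (a step that is already met when the one before it is completed fails the run):
1. the key, seated in the slot, is turning the disc (contact force between key and frame above 2 N and value of joint cam_disc above 0.4 rad), for 0.1 s.
2. the disc is turned to its end and has drawn the end bar in (value of joint cam_disc above 1.25 rad and value of joint end_bar above 0.0055 m), for 0.2 s.
At the end, for the whole second after the job is handed in: the disc stays locked at its end (joint above 1.25 rad) and the end bar drawn in by more than 5.5 mm; the key is back in its stand, its lower end within 6 mm of the slot floor, upright within 0.15 rad, released and at rest (all of step 2 and distance between key and stand_floor below 0.006 m and angle between key's own z axis and vertical below 0.15 rad and linear speed of key below 0.02 m/s and contact force between the fingers and key below 0.1 N); the robot touches nothing.
It fails at once if the key loads the disc or the frame with more than 40 N, all contact pressures added up (contact force between key and frame above 40 N).
It fails at once if the robot itself pushes on the frame, its disc or end bar (over 3 N) (contact force between any of the arm, the fingers and frame above 3 N).
It fails at once if the end bar is drawn in without turning the disc (value of joint end_bar above 0.004 m and value of joint cam_disc below 0.3 rad).
It fails at once if a jar, the nozzle or the stamp is moved by more than 15 mm or tipped (distance of any of violet_jar, amber_jar, nozzle, stamp from where it was at the start of the episode above 0.015 m or angle between any of violet_jar, amber_jar, nozzle, stamp's own z axis and vertical above 0.4 rad).
It also fails if it takes over 58 s, if anything falls off the work surface, if the arm or the gripper's body presses on something with over 40 N, if the wrist force passes 120 N, or if a joint passes its speed limit or range.

## Robot

A 6-joint arm with a two-finger parallel gripper is mounted at the origin on a cart in front of the work surface, level with it; the furniture and walls round the work are solid. World frame = base frame: x ahead of the robot, y to its left, z up, the work surface at z = 0. Lengths are in mm, angles in rad, forces in N, time in s.
With the tool pointing down it reaches from about 350 to 975 mm from the base axis. Payload 7.1 kg.
Tool frame: the origin (TCP) lies at the very end of the fingers, on their centre line; the grasp point (between the pads) lies 19 mm behind it; z points along the fingers, y is the direction in which the jaws open and shut (so a half turn about z gives the same grasp; the last joint's range is limited). The gripper opens to 88 mm and grips with 3 to 60 N. Pads are 20 mm wide; open, the fingers measure 115 mm over their backs; the gripper's body (75 mm by 178 mm) begins 61 mm behind the grasp point.
Start: joints at [-1.311, 0.423, 1.63, -0, 1.089, -0.019], TCP at [172.02, -600.844, 222.675] pointing down, gripper open.
Joint ranges: [-3, 3], [-0.9, 2.11], [0.09, 2.58], [-1.31, 4.45], [0.11, 2.69], [-2.54, 2.54]. Speed limits (rad/s): [2.39, 2.39, 3.01, 3.14, 3.14, 3.14].

## Interface

Orientations are given as a rotation vector (axis times angle).
In Python, from workcell import * gives the robot as it stands.
- The arm moves only by the tool play_rows, never from a script. Its argument "plan" is text: rows parted by semicolons, each of 7 numbers parted by spaces: the finger opening in cm, from 0 to 8.78, then the shift along the tool's x, y, z in cm, then the turn, a rotation vector about the tool's x, y, z in degrees. A call has 1 to 20 rows; each row shifts and turns the commanded pose from where the row before left it, along the tool's axes as they then stand; what a row does not reach is not made up. A row lasts 1/8 s, in which the tool goes at most 62.5 mm and 10.7 degrees, less where a joint would pass 70% of its speed; a pose out of reach is approached as far as the arm can. A call is refused whole if a number of a shift passes 6.25 or a number of a turn 10.7, either way. A call with a gripper value outside its range is refused whole. The fingers move at their own pace and stop on an object; the grip force is fixed at half the most. Time passes only in rows, so rows that do not move let the fingers close. It gives the time, the measured TCP pose, the force and the opening at its end, in the units of the state.
- get_obs(): the state, without advancing time (a new reading comes with each control period).
- get_image(name): name is "side" or "top"; returns a dict with "pixels" (400x640x3 uint8, red, green, blue), "range_z" (400x640 float32, mm along the optical axis (not along the pixel's ray), 0 where there is no reading), "fx", "fy", "cx", "cy" (pixels), "eye" and "attitude" of the camera in the world. Camera axes: x right, y down, z forward; pixel columns grow to the right and rows downward; lengths in mm; the calibration is good to about 2 mm. A picture is of the moment at which its call begins.
- close_job(): hands the job in, once; it reports no verdict.
The state is a dict: "t": time; "qpos": joint angles; "qvel": joint speeds; "joint_torque": joint torques, N m; "ee_pos": TCP position; "orientation": TCP orientation; "ft_force": force on the tool from outside, world axes, zero at the start; "moment": the same for the moment, N m; "width": finger opening in mm.
Only numpy, scipy, OpenCV 4.12 (cv2) and the standard library are available. Lean on these libraries where they do the work, as an engineer would, in place of code of your own. Each camera call takes 0.05 s, during which the arm holds its last target. There are 200 camera calls.

## Working session

There is one attempt and no reset: what is moved stays moved. The work goes in short steps, Python scripts to look and compute and a tool call to move; the robot and the scene stay as the last step left them, time stands still between calls to the robot, and variables do not carry over. Pictures are saved under pics/ and viewed, about 8 in all and at most 12, crops included, and the job is handed in when it is done.

Besides the shell and the picture viewer there is one more tool, called after "Emit:" as a command line: name --argument value ..., lists and objects as JSON in quotes. play_rows: Moves the arm, as the interface text tells. Its arguments: {"type":"object","properties":{"plan":{"type":"string"}},"required":["plan"]}

```bash
ls; mkdir -p pics; python3 - <<'E'
from workcell import *
import cv2,pickle
for n in("top","side"):
    d=get_image(n); pickle.dump(d,open(n+"0.pkl","wb")); cv2.imwrite(f"pics/{n}0.png",d["pixels"][:,:,::-1])
    print(n,d["fx"],d["cx"],d["cy"],d["eye"],d["attitude"])
print(get_obs())
E
```

```text
pics
top 508.265921030886 320.3821062716936 198.48624447266647 [ 434.42363217  -18.57157889 1034.80071822] [-2.14512299  2.14431102 -0.12072263]
side 389.53173135588236 311.63612246557534 200.68705613846748 [391.90217443 761.1591445  414.99461614] [-0.2787027   2.48589093 -1.6552302 ]
{'t': 0.1, 'qpos': array([-1.31095383e+00,  4.23804586e-01,  1.63063216e+00, -1.74983934e-05,
        1.08858862e+00, -1.90067311e-02]), 'qvel': array([-0.00070418, -0.00086577, -0.00185866, -0.00024879,  0.00079818,
        0.0004529 ]), 'joint_torque': array([ 1.52571451e-03, -5.45612669e+01, -2.74326253e+01,  6.45703333e-02,
        1.88088545e-02, -1.97099160e-05]), 'ee_pos': array([ 171.9139022 , -600.35273856,  221.94705087]), 'orientation': array([-3.10969855e+00, -4.36412832e-01,  2.94378621e-04]), 'ft_force': array([-0.25080561,  0.27513035, -0.0851655 ]), 'moment': array([ 0.03941494, -0.01026732,  0.05168905]), 'width': 87.68924577532323}
```

View pics/top0.png

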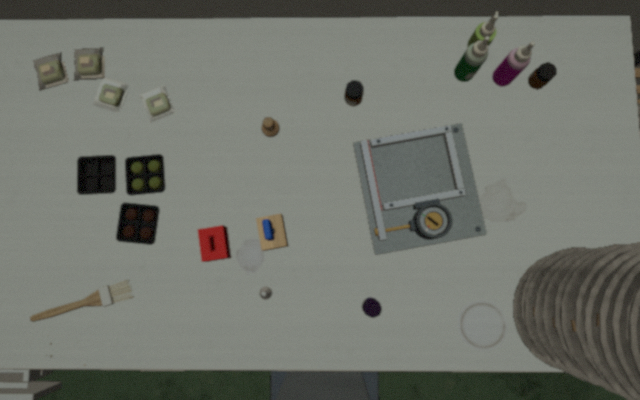

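View pics/side0.png

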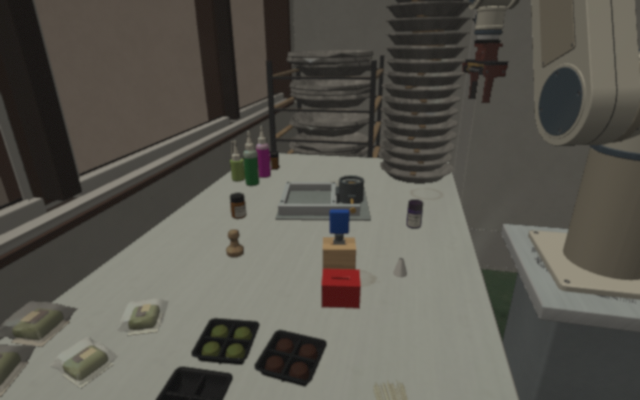

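Top view: key with blue grip at (268,230) in the tan stand (272,231), red decoy at (213,243), cam housing at (433,222), end bar on the left at (370,190). The violet jar is at (372,307) and the nozzle at (265,293). The side view agrees.

```bash
cat > h.py <<'E'
import numpy as np,cv2,pickle
from scipy.spatial.transform import Rotation as R
def plane(d,uv,z):
    uv=np.atleast_2d(uv).astype(float)
    r=np.c_[(uv[:,0]-d["cx"])/d["fx"],(uv[:,1]-d["cy"])/d["fy"],np.ones(len(uv))]
    r=R.from_rotvec(d["attitude"]).apply(r); e=np.array(d["eye"])
    return e+r*((z-e[2])/r[:,2])[:,None]
def proj(d,P):
    c=R.from_rotvec(d["attitude"]).inv().apply(np.atleast_2d(P)-d["eye"])
    return np.c_[c[:,0]/c[:,2]*d["fx"]+d["cx"],c[:,1]/c[:,2]*d["fy"]+d["cy"]]
def cloud(d):
    v,u=np.mgrid[:400,:640]; z=d["range_z"]
    c=np.stack([(u-d["cx"])/d["fx"]*z,(v-d["cy"])/d["fy"]*z,z],-1).reshape(-1,3)
    return (R.from_rotvec(d["attitude"]).apply(c)+d["eye"]).reshape(400,640,3)
def rect(P):
    (c,s,a)=cv2.minAreaRect(P[:,:2].astype(np.float32)); return np.round(c,1),np.round(s,1),round(a,1)
E
python3 - <<'E'
from h import *
d=pickle.load(open("top0.pkl","rb")); im=d["pixels"]; hsv=cv2.cvtColor(im,cv2.COLOR_RGB2HSV); C=cloud(d)
def reg(m,box):
    o=np.zeros((400,640),bool);a,b,c,e=box;o[c:e,a:b]=m[c:e,a:b];return o
H,S,V=[hsv[...,i].astype(int) for i in range(3)]
bl=reg((H>100)&(H<130)&(S>120),(250,295,205,260))
v,u=np.nonzero(bl);print("blue",len(u),rect(plane(d,np.c_[u,v],115)),"z",np.percentile(C[bl][:,2],[5,50,95]))
tan=reg((H>8)&(H<25)&(S>70),(245,300,200,260)); v,u=np.nonzero(tan)
z=C[tan][:,2]; print("tan",len(u),np.percentile(z,[5,50,95])); k=z>35
hull=np.c_[u,v][k];print(rect(plane(d,hull,44)))
# raised housing via depth
box=reg(np.abs(C[...,2]-64)<6,(405,465,190,250)); v,u=np.nonzero(box); print("rim",len(u),rect(plane(d,np.c_[u,v],64)),cv2.minEnclosingCircle(plane(d,np.c_[u,v],64)[:,:2].astype(np.float32)))
br=reg((H>12)&(H<30)&(S>90),(415,450,205,240)); v,u=np.nonzero(br);print("brass",len(u),np.median(C[br][:,2]),rect(plane(d,np.c_[u,v],44)),plane(d,np.c_[u,v],44).mean(0))
# plate
pl=reg((C[...,2]>3),(340,500,110,265)); m=cv2.morphologyEx(pl.astype(np.uint8),cv2.MORPH_OPEN,np.ones((3,3)))
n,L,st,_=cv2.connectedComponentsWithStats(m);i=1+st[1:,4].argmax();v,u=np.nonzero(L==i);print("plate",st[i],rect(plane(d,np.c_[u,v],6)))
c1=cv2.resize(im[185:255,360:470],None,fx=6,fy=6,interpolation=2);cv2.imwrite("pics/c1.png",c1[:,:,::-1])
c2=cv2.resize(im[195:265,190:300],None,fx=6,fy=6,interpolation=2)
cv2.imwrite("pics/c.png",np.clip(np.hstack([c1[:,100:560],c2[:,330:660]])[:,:,::-1]*1.8,0,255))
for n,q in dict(violet=(372,307),nozzle=(265,293)).items(): print(n,plane(d,q,40))
E
```

```text
blue 135 (array([500.2,  94.4]), array([35. , 14.1]), 14.9) z [104.64853467 114.88165841 117.68510578]
tan 603 [40.57251297 44.37761624 48.09158425]
(array([499.9,  95.8]), array([63.2, 49.6]), 10.9)
rim 585 (array([ 520.7, -216.6]), array([66.5, 67. ]), 44.3) ((520.9729614257812, -216.74801635742188), 34.27791976928711)
brass 227 50.07554268798913 (array([ 522.3, -219.7]), array([31.3, 30.7]), 44.1) [ 522.34912176 -219.58126773   44.        ]
plate [  354   124   133   131 12264] (array([ 592.8, -199.4]), array([236. , 229.7]), 10.3)
violet [[355.86401535 -98.99402974  40.        ]]
nozzle [[381.74901089 106.97953176  40.        ]][ WARN:0@0.616] global loadsave.cpp:1063 imwrite_ Unsupported depth image for selected encoder is fallbacked to CV_8U.
```

View pics/c.png

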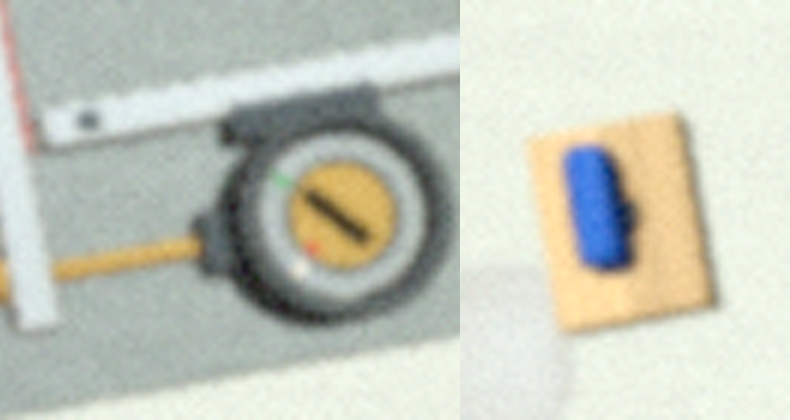

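The crop shows the slot at about 50° (frame yaw 10.3° plus 0.7 rad), the key upright in its stand, and consistent frame geometry (plate centre minus offset matches the rim centre within 0.5 mm). Before moving, I'll check where the tall stack and the other obstacles are.

```bash
cat > plan.py <<'E'
from h import *
from workcell import get_obs
def st():
    o=get_obs(); X=R.from_rotvec(o["orientation"]).as_matrix()
    yaw=np.degrees(np.arctan2(X[1,0],X[0,0])); return o,X,yaw
def to(x,y,z,yaw=None):
    o,X,a=st(); print("t %.2f"%o["t"],"pos",o["ee_pos"].round(1),"yaw %.2f"%a,"tilt %.2f"%np.degrees(np.arccos(-X[2,2])),"F",o["ft_force"].round(1),"M",o["moment"].round(2),"w %.1f"%o["width"],"q",o["qpos"].round(2))
    print("tool shift cm",(X.T@(np.array([x,y,z])-o["ee_pos"])/10).round(3), "turn z", None if yaw is None else round(a-yaw,2))
E
python3 - <<'E'
from plan import *
for n in("side","top"):
    d=pickle.load(open(n+"0.pkl","rb")); C=cloud(d); z=d["range_z"]
    m=(z>0)&(C[...,2]>90)&(C[...,0]>-100)&(C[...,0]<900)&(C[...,1]<400)&(C[...,1]>-1100)
    P=C[m]; g,c=np.unique((P[:,:2]//80*80).astype(int),axis=0,return_counts=True)
    for a,k in zip(g,c):
        if k>15:
            q=P[(P[:,:2]//80*80==a).all(1)]; print(n,a,k,q[:,2].min().round(),q[:,2].max().round())
to(500,94.4,240,11)
E
```

```text
side [-80   0] 37 91.0 118.0
side [  0 -80] 260 90.0 391.0
side [0 0] 5968 90.0 459.0
side [ 0 80] 648 273.0 365.0
side [  80 -640] 504 348.0 509.0
side [  80 -560] 372 227.0 490.0
side [80  0] 6643 245.0 464.0
side [80 80] 3887 258.0 395.0
side [ 160 -720] 284 226.0 347.0
side [ 160 -640] 1225 226.0 513.0
side [ 160 -560] 500 227.0 510.0
side [ 160 -160] 72 437.0 473.0
side [160 -80] 2174 259.0 472.0
side [160   0] 901 254.0 465.0
side [ 240 -640] 63 232.0 515.0
side [ 240 -560] 764 91.0 468.0
side [ 240 -480] 1635 90.0 504.0
side [ 240 -400] 924 90.0 497.0
side [ 320 -640] 290 150.0 429.0
side [ 320 -560] 280 113.0 468.0
side [ 320 -480] 319 106.0 503.0
side [ 320 -400] 3664 90.0 503.0
side [ 400 -640] 44 192.0 393.0
side [ 400 -560] 630 90.0 467.0
side [ 400 -480] 1601 91.0 510.0
side [ 400 -400] 585 91.0 501.0
side [  480 -1120] 21 156.0 285.0
side [  480 -1040] 42 100.0 364.0
side [ 480 -960] 143 96.0 366.0
side [ 480 -880] 56 91.0 360.0
side [ 480 -800] 448 92.0 342.0
side [480  80] 312 90.0 118.0
side [  560 -1120] 82 90.0 366.0
side [  560 -1040] 46 90.0 367.0
side [ 560 -960
[... 404 characters left out ...]
7.0
side [ 800 -800] 179 93.0 364.0
side [ 800 -400] 202 90.0 169.0
side [ 800 -320] 226 91.0 168.0
side [ 880 -960] 25 96.0 366.0
side [ 880 -800] 30 155.0 285.0
side [ 880 -400] 29 91.0 131.0
top [ 240 -480] 1064 97.0 355.0
top [ 240 -400] 2325 90.0 425.0
top [ 320 -480] 134 155.0 369.0
top [ 320 -400] 6283 90.0 427.0
top [ 400 -480] 2723 90.0 391.0
top [ 400 -400] 1529 90.0 425.0
top [480  80] 181 91.0 119.0
top [ 800 -400] 510 90.0 168.0
top [ 800 -320] 486 90.0 168.0
top [ 880 -400] 84 91.0 133.0
t 0.10 pos [ 171.9 -600.4  221.9] yaw 15.98 tilt 0.08 F [-0.3  0.3 -0.1] M [ 0.04 -0.01  0.05] w 87.7 q [-1.31  0.42  1.63 -0.    1.09 -0.02]
tool shift cm [ 50.665 -57.763  -1.722] turn z 4.98
```

```bash
python3 - <<'E'
from plan import *
P=np.concatenate([cloud(d)[d["range_z"]>0] for d in (pickle.load(open(n+"0.pkl","rb")) for n in("side","top"))])
m=(P[:,0]>230)&(P[:,0]<520)&(P[:,1]<-280)&(P[:,1]>-720)
for a in range(60,560,50):
    q=P[m&(P[:,2]>a)&(P[:,2]<a+50)]
    if len(q)<20: continue
    A=np.c_[2*q[:,:2],np.ones(len(q))]; s=np.linalg.lstsq(A,(q[:,:2]**2).sum(1),rcond=None)[0]
    r=np.hypot(q[:,0],q[:,1]);print(a,len(q),"circ",s[:2].round(),np.sqrt(s[2]+s[0]**2+s[1]**2).round(),"rad min",np.percentile(r,[0,1,5]).round(),"x",np.percentile(q[:,0],[1,99]).round(),"y",np.percentile(q[:,1],[1,99]).round())
E
```

```text
60 2649 circ [ 359. -465.] 93.0 rad min [481. 483. 488.] x [250. 468.] y [-528. -366.]
110 2277 circ [ 353. -465.] 89.0 rad min [483. 484. 488.] x [249. 460.] y [-550. -369.]
160 2988 circ [ 356. -474.] 98.0 rad min [482. 486. 490.] x [249. 463.] y [-558. -369.]
210 3487 circ [ 357. -474.] 99.0 rad min [481. 484. 489.] x [252. 466.] y [-561. -366.]
260 3119 circ [ 359. -478.] 98.0 rad min [486. 489. 495.] x [261. 465.] y [-574. -372.]
310 4700 circ [ 353. -476.] 102.0 rad min [479. 483. 486.] x [257. 455.] y [-575. -368.]
360 3125 circ [ 356. -472.] 95.0 rad min [482. 483. 488.] x [266. 447.] y [-578. -366.]
410 2298 circ [ 356. -456.] 84.0 rad min [481. 485. 492.] x [257. 455.] y [-516. -365.]
460 1368 circ [ 353. -479.] 99.0 rad min [483. 485. 491.] x [235. 460.] y [-581. -365.]
```

Emit:
play_rows --plan "8.78 0.06 -4.3 0 0 0 0;8.78 0.06 -4.3 0 0 0 0;8.78 0.06 -4.3 0 0 0 0;8.78 0.06 -4.3 0 0 0 0;8.78 0.06 -4.3 0 0 0 0;8.78 0.06 -4.0 0 0 0 0"

```text
t: 0.85
ee_pos: [104.8, -353.0, 222.4]
orientation: [-3.11, -0.436, 0.0]
ft_force: [-0.3, 0.4, -0.2]
width: 88.0
```

Emit:
play_rows --plan "8.78 4.2 -0.77 0 0 0 0;8.78 4.2 -0.77 0 0 0 0;8.78 4.2 -0.77 0 0 0 0;8.78 4.99 -2.89 0 0 0 0;8.78 4.99 -2.89 0 0 0 0;8.78 4.62 -4.03 0.5 0 0 0;8.78 4.62 -4.03 0.5 0 0 0;8.78 4.62 -4.03 0.5 0 0 0;8.78 4.62 -4.03 0.5 0 0 0;8.78 4.62 -4.03 0.5 0 0 0;8.78 4.62 -4.03 0.5 0 0 0;8.78 0 0 0 0 0 4.8"

```text
t: 2.35
ee_pos: [501.8, 97.3, 192.1]
orientation: [-3.126, -0.31, -0.001]
ft_force: [-0.1, 0.2, -0.2]
width: 87.9
```

```bash
python3 -c "
from plan import *
to(500.1,95.3,71,11.2)"
```

```text
t 2.35 pos [501.8  97.3 192.1] yaw 11.32 tilt 0.04 F [-0.1  0.2 -0.2] M [0.   0.04 0.03] w 87.9 q [0.17 0.3  1.9  0.   0.94 1.54]
tool shift cm [-0.216  0.166 12.108] turn z 0.12
```

Emit:
play_rows --plan "6 -0.2 0.17 2 0 0 0;6 0 0 4 0 0 0;6 0 0 4 0 0 0;6 0 0 2.1 0 0 0;6 0 0 0 0 0 0;1.0 0 0 0 0 0 0;1.0 0 0 0 0 0 0;1.0 0 0 0 0 0 0;1.0 0 0 0 0 0 0;1.0 0 0 0 0 0 0"

```text
t: 3.6
ee_pos: [498.3, 92.5, 71.9]
orientation: [-3.126, -0.304, -0.0]
ft_force: [-2.5, 15.5, -0.3]
width: 14.5
```

```bash
python3 -c "
from plan import *
to(500,95.2,71,11)"
```

```text
t 3.60 pos [498.3  92.5  71.9] yaw 11.12 tilt 0.07 F [-2.5 15.5 -0.3] M [ 3.42  0.7  -0.  ] w 14.5 q [0.16 0.49 1.98 0.   0.67 1.53]
tool shift cm [ 0.216 -0.234  0.089] turn z 0.12
```

The reading before descent was taken before the arm had settled, so the grasp is about 2 mm off. I'll reopen, recentre and grip again.

Emit:
play_rows --plan "4 0 0 0 0 0 0;4 0 0 0 0 0 0;4 0.2 -0.25 0.1 0 0 0;4 0 0 0 0 0 0;4 0 0 0 0 0 0"

```text
t: 4.22
ee_pos: [499.9, 94.8, 70.6]
orientation: [3.127, 0.306, -0.0]
ft_force: [0.1, 1.2, -0.1]
width: 40.0
```

```bash
python3 - <<'E'
from plan import *
from workcell import get_image
to(500,95.2,71,11)
d=get_image("side"); pickle.dump(d,open("s1.pkl","wb")); print(proj(d,[500,95,70]))
im=d["pixels"]; cv2.imwrite("pics/s1.png",cv2.resize(im[185:285,290:390],None,fx=6,fy=6,interpolation=2)[:,:,::-1])
E
```

```text
t 4.22 pos [499.9  94.8  70.6] yaw 11.18 tilt 0.01 F [ 0.1  1.2 -0.1] M [ 0.03  0.04 -0.05] w 40.0 q [ 0.16  0.49  1.97 -0.    0.67  1.54]
tool shift cm [ 0.017 -0.042 -0.04 ] turn z 0.18
[[339.68225698 231.36028651]]
```

View pics/s1.png

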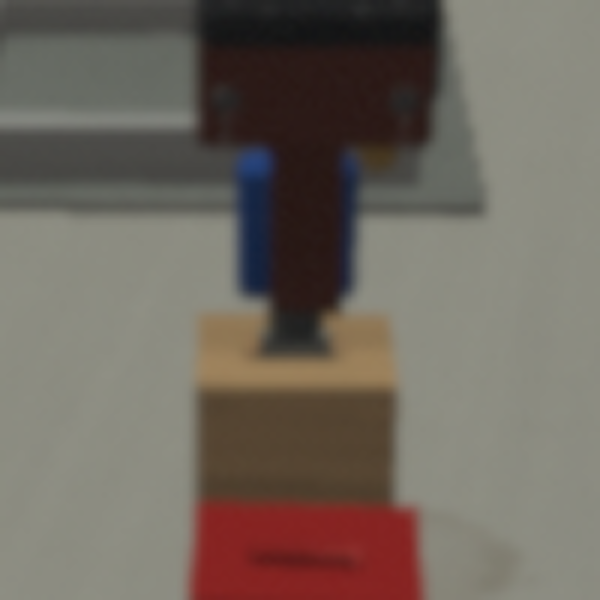

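The finger at zoomed columns 272–345 looks right of the key's centre (297), and that may be parallax. I'll check it numerically.

```bash
python3 - <<'E'
from plan import *
d=pickle.load(open("s1.pkl","rb")); X=R.from_rotvec([3.127,.306,0]).as_matrix(); T=np.array([499.9,94.8,70.6])
f=lambda P:((proj(d,P)-[290,185])*6+2.5).round(0)
for z in(90,75): print("finger front-face edges",z,f([T+X@[s*10,-32,0]+[0,0,z-70.6] for s in(-1,1)]).tolist())
for c in([500,95.2],[500.2,94.4]): print("key edges z85",f([np.r_[c,85]+X@[s*19,-7,0] for s in(-1,1)]).tolist(), "centre z112",f([np.r_[c,115]]))
print("stand front top edge",f([np.array([499.9,95.8,44])+X@[s*32,-25,0] for s in(-1,1)]).tolist())
E
```

```text
finger front-face edges 90 [[337.0, 270.0], [272.0, 270.0]]
finger front-face edges 75 [[337.0, 313.0], [272.0, 313.0]]
key edges z85 [[362.0, 249.0], [242.0, 249.0]] centre z112 [[302. 153.]]
key edges z85 [[362.0, 248.0], [242.0, 247.0]] centre z112 [[302. 152.]]
stand front top edge [[403.0, 392.0], [201.0, 391.0]]
```

Against the finger in the same view, the key lies about 1.3 mm further in +x. I'll shift by that and grip.

Emit:
play_rows --plan "3 0.13 0 0 0 0 0;3 0 0 0 0 0 0;1.0 0 0 0 0 0 0;1.0 0 0 0 0 0 0;1.0 0 0 0 0 0 0;1.0 0 0 0 0 0 0"

```text
t: 5.03
ee_pos: [501.2, 95.1, 70.7]
orientation: [-3.127, -0.306, 0.0]
ft_force: [0.1, 0.7, 0.5]
width: 13.8
```

```bash
python3 -c "
from plan import *
to(500,95.2,71,11)"
```

```text
t 5.03 pos [501.2  95.1  70.7] yaw 11.17 tilt 0.00 F [0.1 0.7 0.5] M [ 0.21  0.   -0.  ] w 13.8 q [0.16 0.5  1.97 0.   0.67 1.54]
tool shift cm [-0.112 -0.037 -0.032] turn z 0.17
```

Emit:
play_rows --plan "1.0 0 0 -0.5 0 0 0;1.0 0 0 -2 0 0 0;1.0 0 0 -3 0 0 0;1.0 0 0 -3 0 0 0;1.0 0 0 -0.5 0 0 0;1.0 -0.58 4.43 0 0 0 0;1.0 -0.58 4.43 0 0 0 0;1.0 -0.58 4.43 0 0 0 0;1.0 -0.58 4.43 0 0 0 0;1.0 -0.58 4.43 0 0 0 0;1.0 -0.58 4.43 0 0 0 0;1.0 -0.58 4.43 0 0 0 0;1.0 0 0 0 0 0 -9.8;1.0 0 0 0 0 0 -9.8;1.0 0 0 0 0 0 -9.8;1.0 0 0 0 0 0 -9.8;1.0 0 0 0 0 0 0;1.0 0 0 0 0 0 0;1.0 0 0 0 0 0 0"

```text
t: 7.4
ee_pos: [521.3, -217.0, 160.4]
orientation: [-2.844, -1.334, 0.0]
ft_force: [0.5, 0.3, -1.5]
width: 13.5
```

```bash
python3 - <<'E'
from plan import *
from workcell import get_image
to(521.7,-216.8,160,50.4)
o,X,a=st()
d=get_image("side"); pickle.dump(d,open("s2.pkl","wb"))
f=lambda P:((proj(d,P)-[300,120])*6+2.5).round(0)
T=o["ee_pos"]
print("blade tip expected",f([T+X@[s*12,0,60.7] for s in(-1,0,1)]).tolist(),"collar",f([T+X@[0,0,11]]))
print("rim edges",f([[521.7+c*34,-216.8,64] for c in(-1,0,1)]).tolist(), "rim edges bottom",f([[521.7+c*34,-216.8,6] for c in(-1,0,1)]).tolist())
cv2.imwrite("pics/s2.png",cv2.resize(d["pixels"][120:220,300:400],None,fx=6,fy=6,interpolation=2)[:,:,::-1])
E
```

```text
t 7.40 pos [ 521.3 -217.   160.4] yaw 50.27 tilt 0.02 F [ 0.5  0.3 -1.5] M [-0.05 -0.1   0.01] w 13.5 q [-0.42  0.42  1.81 -0.    0.91  0.28]
tool shift cm [0.039 0.014 0.043] turn z -0.13
blade tip expected [[332.0, 283.0], [312.0, 288.0], [291.0, 293.0]] collar [[315. 178.]]
rim edges [[386.0, 370.0], [309.0, 365.0], [234.0, 360.0]] rim edges bottom [[381.0, 491.0], [306.0, 485.0], [232.0, 480.0]]
```

View pics/s2.png

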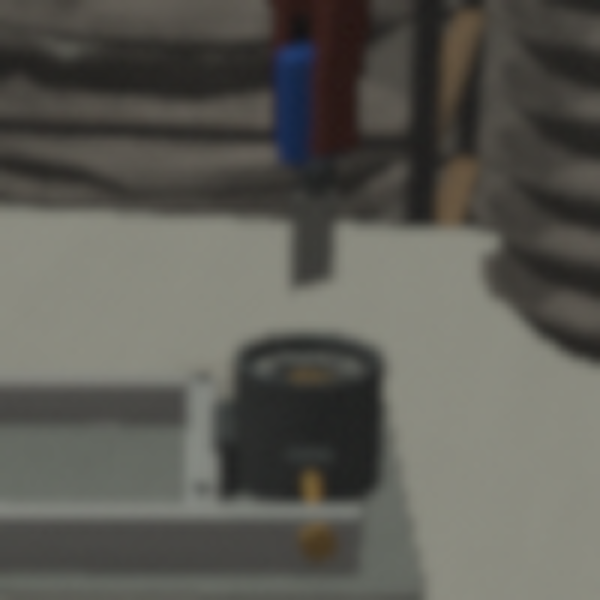

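The blade (columns 291–335) and the rim (236–384) agree with prediction to within 1 mm, so I'm descending.

Emit:
play_rows --plan "1.0 0 0 1.5 0 0 0;1.0 0 0 2 0 0 0;1.0 0 0 0.8 0 0 0;1.0 0 0 0.2 0 0 0;1.0 0 0 0 0 0 0"

```text
t: 8.07
ee_pos: [521.7, -217.2, 115.8]
orientation: [2.843, 1.337, 0.0]
ft_force: [0.5, -0.8, -1.6]
width: 14.0
```

Emit:
play_rows --plan "1.0 0 0 0.15 0 0 0;1.0 0 0 0.15 0 0 0;1.0 0 0 0 0 0 0"

```text
t: 8.45
ee_pos: [521.5, -217.1, 112.7]
orientation: [2.843, 1.337, 0.0]
ft_force: [-0.0, 0.1, -0.6]
width: 13.9
```

Emit:
play_rows --plan "1.0 0 0 0.1 0 0 0;1.0 0 0 0.1 0 0 0;1.0 0 0 0 0 0 0"

```text
t: 8.82
ee_pos: [521.4, -217.0, 110.6]
orientation: [-2.843, -1.337, 0.0]
ft_force: [-0.1, 0.3, -0.8]
width: 14.0
```

Emit:
play_rows --plan "1.0 0 0 0.1 0 0 0;1.0 0 0 0.1 0 0 0;1.0 0 0 0 0 0 0"

```text
t: 9.2
ee_pos: [521.4, -217.0, 108.6]
orientation: [-2.843, -1.337, 0.0]
ft_force: [0.5, -0.3, -2.0]
width: 13.6
```

Emit:
play_rows --plan "1.0 0 0 0.1 0 0 0;1.0 0 0 0.1 0 0 0;1.0 0 0 0 0 0 0"

```text
t: 9.57
ee_pos: [521.4, -217.1, 106.6]
orientation: [-2.843, -1.337, 0.0]
ft_force: [0.2, -0.4, -0.5]
width: 13.9
```

Emit:
play_rows --plan "1.0 0 0 0.1 0 0 0;1.0 0 0 0.1 0 0 0;1.0 0 0 0 0 0 0"

```text
t: 9.95
ee_pos: [521.4, -217.1, 104.6]
orientation: [-2.843, -1.337, 0.0]
ft_force: [-0.1, 0.5, -1.6]
width: 13.6
```

Emit:
play_rows --plan "1.0 0 0 0.1 0 0 0;1.0 0 0 0.1 0 0 0;1.0 0 0 0 0 0 0"

```text
t: 10.32
ee_pos: [521.6, -217.1, 103.0]
orientation: [2.843, 1.337, 0.0]
ft_force: [-1.2, 1.3, 3.5]
width: 14.0
```

Emit:
play_rows --plan "1.0 0 0 0.1 0 0 0;1.0 0 0 0.1 0 0 0;1.0 0 0 0 0 0 0"

```text
t: 10.7
ee_pos: [521.6, -217.2, 101.5]
orientation: [2.843, 1.337, 0.0]
ft_force: [-2.7, 1.2, 10.4]
width: 13.8
```

Emit:
play_rows --plan "1.0 0 0 0.1 0 0 0;1.0 0 0 0.1 0 0 0;1.0 0 0 0 0 0 0"

```text
t: 11.08
ee_pos: [521.7, -217.2, 100.1]
orientation: [2.843, 1.337, 0.001]
ft_force: [-4.0, 2.4, 16.5]
width: 14.1
```

The spring contact began at a key-bottom height of about 43.5 mm, so the slot floor there puts the disc top near 51 mm. The depth camera gave about 50 mm for the brass, so the blade is seated. I'll relieve the sideways force, then turn a little.

Emit:
play_rows --plan "1.0 0 -0.06 0 0 0 0;1.0 0 0 0 0 0 0;1.0 0 0 0 0 0 0"

```text
t: 11.45
ee_pos: [521.6, -217.1, 100.3]
orientation: [2.842, 1.337, 0.001]
ft_force: [-3.7, 1.5, 15.7]
width: 14.2
```

Emit:
play_rows --plan "1.0 0 0 0 0 0 3;1.0 0 0 0 0 0 3;1.0 0 0 0 0 0 3;1.0 0 0 0 0 0 0;1.0 0 0 0 0 0 0"

```text
t: 12.08
ee_pos: [521.6, -217.0, 100.3]
orientation: [2.938, 1.109, 0.002]
ft_force: [-4.0, 0.2, 15.6]
width: 13.3
```

```bash
python3 -c "
from plan import *
to(521.7,-216.8,100,41.3)"
```

```text
t 12.07 pos [ 521.6 -217.   100.3] yaw 41.37 tilt 0.09 F [-4.   0.2 15.6] M [ 0.3   0.88 -0.01] w 13.3 q [-0.42  0.51  1.84 -0.    0.79  0.43]
tool shift cm [ 0.02  -0.013  0.03 ] turn z 0.07
```

Emit:
play_rows --plan "1.0 0 0 0 0 0 4;1.0 0 0 0 0 0 4;1.0 0 0 0 0 0 4;1.0 0 0 0 0 0 0;1.0 0 0 0 0 0 0"

```text
t: 12.7
ee_pos: [521.7, -216.9, 100.3]
orientation: [3.038, 0.796, 0.002]
ft_force: [-3.1, 1.5, 15.4]
width: 14.2
```

```bash
python3 - <<'E'
from plan import *
from workcell import get_image
to(521.7,-216.8,100,29)
d=get_image("side"); 
cv2.imwrite("pics/s3.png",cv2.resize(d["pixels"][120:220,300:400],None,fx=6,fy=6,interpolation=2)[:,:,::-1])
E
```

```text
t 12.70 pos [ 521.7 -216.9  100.3] yaw 29.37 tilt 0.09 F [-3.1  1.5 15.4] M [ 0.47  0.73 -0.  ] w 14.2 q [-0.42  0.51  1.84  0.    0.79  0.64]
tool shift cm [ 0.008 -0.006  0.03 ] turn z 0.37
```

View pics/s3.png

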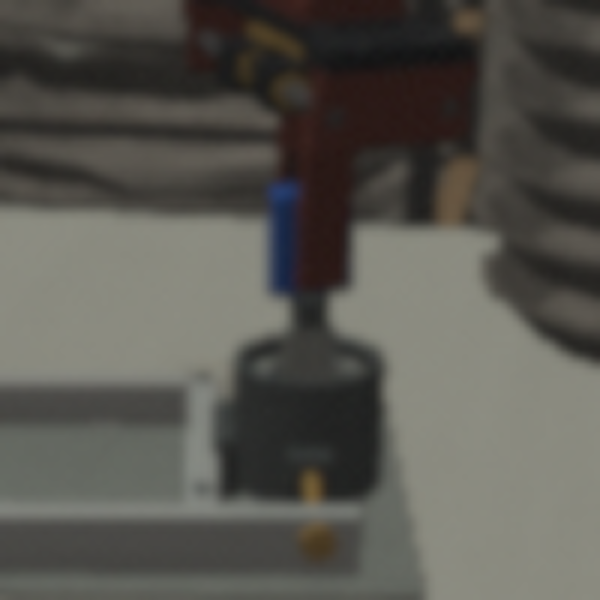

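```bash
python3 - <<'E'
from h import *
d=pickle.load(open("top0.pkl","rb")); C=cloud(d)
q=proj(d,[[521,-216.7,z] for z in(64,44)]);print(q.round(1))
r=np.hypot(C[...,0]-521,C[...,1]+216.7)
for a,b in((0,3),(3,6),(6,9),(9,12),(12,15),(15,18),(18,22),(22,26),(26,29),(29,33)):
    z=C[...,2][(r>=a)&(r<b)&(C[...,2]>20)]; print(a,b,len(z),np.percentile(z,[10,50,90]).round(1))
v,u=np.round(q[1])[::-1].astype(int); print(C[v-7:v+8,u-7:u+8,2].round(0).astype(int))
E
```

```text
[[433.8 220. ]
 [431.7 220.9]]
0 3 6 [39.9 40.6 44.3]
3 6 22 [40.2 46.4 52.6]
6 9 42 [41.8 49.9 51.9]
9 12 49 [42.  49.5 52.2]
12 15 69 [47.6 50.6 52.6]
15 18 85 [49.1 52.9 59.9]
18 22 137 [56.7 58.7 61.1]
22 26 163 [56.5 58.7 61.1]
26 29 138 [50.4 61.7 67.8]
29 33 233 [63.4 67.  68.8]
[[58 60 58 52 53 51 48 50 53 51 51 51 53 51 59]
 [59 57 52 53 52 49 51 49 48 48 49 49 51 50 50]
 [63 51 51 42 48 50 50 51 50 51 51 49 48 48 50]
 [60 50 40 46 44 45 55 54 52 50 51 50 53 52 49]
 [52 51 44 42 41 41 44 46 51 53 50 47 50 48 49]
 [50 50 51 43 44 42 43 42 50 51 49 50 49 50 50]
 [51 49 49 50 51 41 41 39 38 47 52 52 51 52 54]
 [52 49 50 47 51 50 44 40 45 45 44 52 51 50 48]
 [51 47 50 50 45 49 55 40 42 40 42 45 53 49 52]
 [58 50 53 51 52 51 53 51 39 42 42 42 42 48 51]
 [60 49 50 51 53 50 50 51 52 47 41 41 43 42 54]
 [57 59 46 50 52 52 52 50 49 50 49 42 42 50 49]
 [57 60 51 51 52 50 50 48 48 53 54 51 47 51 50]
 [59 60 61 51 51 52 49 49 52 50 53 52 48 49 53]
 [60 58 59 61 60 51 49 50 49 48 51 50 50 57 58]]
```

The initial depth map shows the disc top at about 50.5 mm and the slot floor at about 42 mm, so contact at about 43 mm means the blade is seated in the slot. I'll continue turning and watch the torque.

Emit:
play_rows --plan "1.0 0 0 0 0 0 4;1.0 0 0 0 0 0 4;1.0 0 0 0 0 0 4;1.0 0 0 0 0 0 4;1.0 0 0 0 0 0 4;1.0 0 0 0 0 0 0"

```text
t: 13.5
ee_pos: [522.2, -217.2, 100.4]
orientation: [3.13, 0.255, 0.004]
ft_force: [-2.3, 1.7, 15.1]
width: 13.8
```

```bash
python3 -c "
from plan import *
to(521.7,-216.8,100,-36)"
```

```text
t 13.50 pos [ 522.2 -217.2  100.4] yaw 9.33 tilt 0.17 F [-2.3  1.7 15.1] M [0.32 0.56 0.01] w 13.8 q [-0.42  0.51  1.84  0.    0.79  0.99]
tool shift cm [-0.045 -0.052  0.045] turn z 45.33
```

Emit:
play_rows --plan "1.0 0 0 0.02 0 0 4;1.0 0 0 0 0 0 4;1.0 0 0 0 0 0 4;1.0 0 0 0 0 0 4;1.0 0 0 0 0 0 4;1.0 0 0 0 0 0 0"

```text
t: 14.25
ee_pos: [522.2, -217.1, 100.3]
orientation: [3.127, -0.292, 0.004]
ft_force: [-2.4, 1.1, 15.5]
width: 13.6
```

Emit:
play_rows --plan "1.0 0 0 0.01 0 0 4;1.0 0 0 0 0 0 4;1.0 0 0 0 0 0 4;1.0 0 0 0 0 0 3;1.0 0 0 0 0 0 0"

```text
t: 14.88
ee_pos: [522.2, -217.2, 100.3]
orientation: [3.063, -0.697, 0.005]
ft_force: [-2.8, 1.1, 16.2]
width: 13.7
```

```bash
python3 - <<'E'
from plan import *
from workcell import get_image
to(521.7,-216.8,100,-36)
d=get_image("top")
cv2.imwrite("pics/t4.png",cv2.resize(d["pixels"][120:260,350:490],None,fx=4,fy=4,interpolation=2)[:,:,::-1])
E
```

```text
t 14.88 pos [ 522.2 -217.2  100.3] yaw -25.65 tilt 0.17 F [-2.8  1.1 16.2] M [0.45 0.66 0.03] w 13.7 q [-0.42  0.51  1.84  0.    0.79  1.6 ]
tool shift cm [-0.064 -0.011  0.025] turn z 10.35
```

View pics/t4.png

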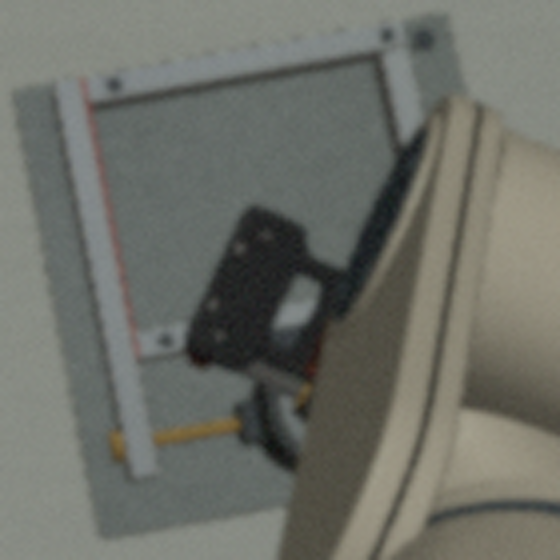

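```bash
cat > bar.py <<'E'
from h import *
def bar(d):
    im=d["pixels"].astype(int); out=[]
    for v in range(145,206,4):
        s=(im[v,360:400,0]-(im[v,360:400,1]+im[v,360:400,2])/2).clip(2)-2
        u=360+(s*np.arange(40)).sum()/max(s.sum(),1e-6); out.append((plane(d,[u,v],28)[0],s.max()))
    P=np.array([o[0][:2] for o in out]); c=R.from_euler("z",-10.3,degrees=True).as_matrix()[:2,:2]
    q=(P-[521.2,-216.8])@c.T; return q[:,1].round(1)
E
python3 - <<'E'
from bar import *
from workcell import get_image
print(np.median(bar(pickle.load(open("top0.pkl","rb")))),bar(pickle.load(open("top0.pkl","rb"))))
b=bar(get_image("top"));print(np.median(b),b)
E
```

```text
90.5 [89.7 90.8 90.5 90.4 90.6 90.6 90.6 90.7 90.3 90.4 90.5 90.5 90.6 90.4
 90.3 90. ]
84.5 [84.1 84.6 84.6 84.6 84.3 84.5 84.5 84.7 84.5 84.3 84.3 84.7 84.6 84.4
 84.2 84.5]
```

The bar has drawn in by 6.0 mm, so the disc is turning. Now I'll turn on to the end stop.

Emit:
play_rows --plan "1.0 0 0 0 0 0 3;1.0 0 0 0 0 0 3;1.0 0 0 0 0 0 2;1.0 0 0 0 0 0 0;1.0 0 0 0 0 0 0"

```text
t: 15.6
ee_pos: [522.3, -217.2, 100.3]
orientation: [3.007, -0.909, 0.005]
ft_force: [-1.8, 0.9, 16.7]
width: 14.0
```

```bash
python3 -c "
from plan import *
to(521.7,-216.8,100,-36)"
```

```text
t 15.60 pos [ 522.3 -217.2  100.3] yaw -33.62 tilt 0.17 F [-1.8  0.9 16.7] M [0.4  0.52 0.03] w 14.0 q [-0.42  0.51  1.84  0.    0.79  1.74]
tool shift cm [-0.071  0.002  0.025] turn z 2.38
```

Emit:
play_rows --plan "1.0 0 0 0 0 0 1.5;1.0 0 0 0 0 0 1.5;1.0 0 0 0 0 0 0;1.0 0 0 0 0 0 0"

```text
t: 16.1
ee_pos: [522.3, -217.2, 100.3]
orientation: [2.982, -0.987, 0.005]
ft_force: [-2.0, 1.5, 14.5]
width: 14.0
```

```bash
python3 -c "
from plan import *
to(521.7,-216.8,100,-36)"
```

```text
t 16.10 pos [ 522.3 -217.2  100.3] yaw -36.63 tilt 0.18 F [-2.   1.5 14.5] M [ 0.41  0.59 -0.01] w 14.0 q [-0.42  0.51  1.84  0.    0.79  1.79]
tool shift cm [-0.074  0.005  0.027] turn z -0.63
```

Emit:
play_rows --plan "1.0 0 0 -0.1 0 0 0;1.0 0 0 -0.1 0 0 0;1.0 0 0 -0.1 0 0 0;1.0 0 0 -0.1 0 0 0;1.0 0 0 -0.1 0 0 0;1.0 0 0 0 0 0 -2.5;1.0 0 0 0 0 0 0"

```text
t: 16.98
ee_pos: [520.6, -216.5, 103.1]
orientation: [-3.003, 0.922, 0.002]
ft_force: [0.6, -0.7, 0.4]
width: 14.2
```

```bash
python3 -c "
from plan import *
to(521.7,-216.8,100,-36)"
```

```text
t 16.98 pos [ 520.6 -216.5  103.1] yaw -34.15 tilt 0.06 F [ 0.6 -0.7  0.4] M [ 0.19 -0.06  0.04] w 14.2 q [-0.42  0.5   1.84  0.    0.8   1.75]
tool shift cm [ 0.106 -0.039  0.31 ] turn z 1.85
```

Emit:
play_rows --plan "1.0 0 0 -0.3 0 0 0;1.0 0 0 -0.5 0 0 0;1.0 0 0 -1 0 0 0;1.0 0 0 -2 0 0 0;1.0 0 0 -2 0 0 0;1.0 0 0 -0.5 0 0 0;1.0 0 0 0 0 0 -9;1.0 0 0 0 0 0 -9;1.0 0 0 0 0 0 -9;1.0 0 0 0 0 0 -9;1.0 0 0 0 0 0 -9.3;1.0 0 0 0 0 0 0;1.0 0 0 0 0 0 0"

```text
t: 18.6
ee_pos: [520.8, -216.6, 166.2]
orientation: [-3.127, -0.301, 0.001]
ft_force: [-0.5, -0.9, -1.9]
width: 14.0
```

```bash
python3 -c "
from plan import *
to(501.2,95.1,160,11.17)"
```

```text
t 18.60 pos [ 520.8 -216.6  166.2] yaw 10.99 tilt 0.02 F [-0.5 -0.9 -1.9] M [0.03 0.02 0.01] w 14.0 q [-0.42  0.41  1.81 -0.    0.93  0.96]
tool shift cm [  4.018 -30.977   0.624] turn z -0.18
```

Emit:
play_rows --plan "1.0 0.57 -4.43 0.09 0 0 0;1.0 0.57 -4.43 0.09 0 0 0;1.0 0.57 -4.43 0.09 0 0 0;1.0 0.57 -4.43 0.09 0 0 0;1.0 0.57 -4.43 0.09 0 0 0;1.0 0.57 -4.43 0.09 0 0 0;1.0 0.6 -4.4 0.09 0 0 -0.2;1.0 0 0 0 0 0 0;1.0 0 0 0 0 0 0;1.0 0 0 0 0 0 0;1.0 0 0 0 0 0 0"

```text
t: 19.98
ee_pos: [500.5, 94.1, 160.1]
orientation: [3.126, 0.308, -0.0]
ft_force: [-0.8, 0.8, -0.6]
width: 13.8
```

```bash
python3 - <<'E'
from plan import *
from bar import bar
from workcell import get_image
to(501.2,95.1,100,11.17)
d=get_image("top"); print("bar",np.median(bar(d)))
s=get_image("side"); o,X,a=st(); T=o["ee_pos"]
f=lambda P:((proj(s,P)-[290,165])*5+2).round(0)
print("blade tip expected",f([T+X@[q*12,0,60.7] for q in(-1,0,1)]).tolist())
a=cv2.resize(d["pixels"][180:260,360:470],None,fx=5,fy=5,interpolation=2)[:,150:500]; b=cv2.resize(s["pixels"][165:265,290:370],None,fx=5,fy=5,interpolation=2)
c=np.zeros((500,750,3),np.uint8); c[:400,:350]=np.clip(a*1.6,0,255); c[:,350:]=b; cv2.imwrite("pics/c5.png",c[:,:,::-1])
E
```

```text
t 19.98 pos [500.5  94.1 160.1] yaw 11.26 tilt 0.00 F [-0.8  0.8 -0.6] M [ 0.01 -0.02 -0.06] w 13.8 q [ 0.16  0.34  1.93 -0.    0.87  1.54]
tool shift cm [ 0.088 -0.09   6.007] turn z 0.09
bar 84.25
blade tip expected [[282.0, 264.0], [250.0, 264.0], [219.0, 264.0]]
```

View pics/c5.png

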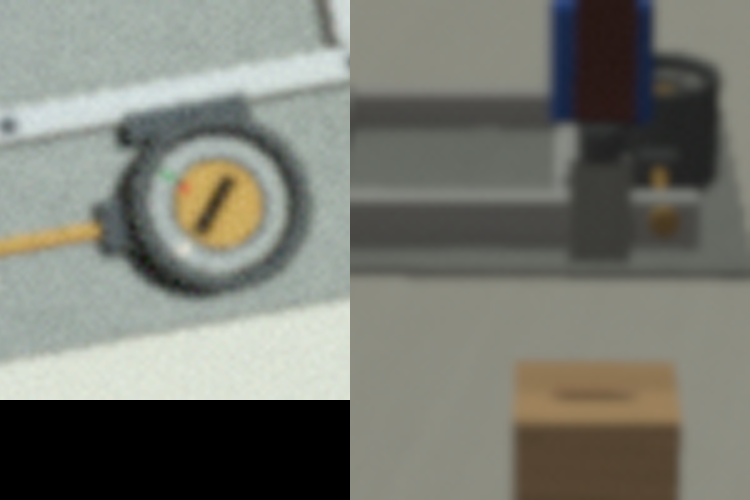

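The red dot is at the green tick, the slot lies at about −33° and the bar is in by 6.2 mm, so the cam is locked. The held blade matches prediction, so I'm lowering the key into the stand.

Emit:
play_rows --plan "1.0 0.09 -0.09 1 0 0 0;1.0 0 0 2 0 0 0;1.0 0 0 1.8 0 0 0;1.0 0 0 0.2 0 0 0;1.0 0 0 0 0 0 0;1.0 0 0 0 0 0 0"

```text
t: 20.82
ee_pos: [501.6, 96.2, 110.6]
orientation: [-3.126, -0.311, -0.002]
ft_force: [-0.2, -0.6, -1.5]
width: 13.8
```

Emit:
play_rows --plan "1.0 0 0 0.2 0 0 0;1.0 0 0 0.2 0 0 0;1.0 0 0 0.2 0 0 0;1.0 0 0 0.2 0 0 0;1.0 0 0 0 0 0 0"

```text
t: 21.45
ee_pos: [500.9, 96.0, 101.9]
orientation: [3.126, 0.311, -0.001]
ft_force: [-0.0, -0.4, -1.5]
width: 13.8
```

Emit:
play_rows --plan "1.0 0.01 0.08 0 0 0 0;1.0 0 0 0.3 0 0 0;1.0 0 0 0.3 0 0 0;1.0 0 0 0.3 0 0 0;1.0 0 0 0 0 0 0"

```text
t: 22.08
ee_pos: [501.1, 95.3, 92.8]
orientation: [3.126, 0.311, -0.001]
ft_force: [-0.9, -1.4, -1.2]
width: 14.1
```

Emit:
play_rows --plan "1.0 0 0 0.4 0 0 0;1.0 0 0 0.4 0 0 0;1.0 0 0 0.4 0 0 0;1.0 0 0 0.3 0 0 0;1.0 0 0 0 0 0 0"

```text
t: 22.7
ee_pos: [501.2, 95.3, 77.8]
orientation: [3.126, 0.311, -0.001]
ft_force: [0.2, -0.8, -1.6]
width: 14.3
```

```bash
python3 -c "
from plan import *
to(501.2,95.1,70.7,11.17)"
```

```text
t 22.70 pos [501.2  95.3  77.8] yaw 11.37 tilt 0.03 F [ 0.2 -0.8 -1.6] M [ 0.02 -0.03 -0.02] w 14.3 q [ 0.16  0.48  1.97 -0.    0.69  1.54]
tool shift cm [-0.001  0.016  0.708] turn z 0.2
```

Emit:
play_rows --plan "1.0 0 0 0.3 0 0 0;1.0 0 0 0.3 0 0 0;1.0 0 0 0.1 0 0 0;1.0 0 0 0 0 0 0;1.0 0 0 0 0 0 0"

```text
t: 23.32
ee_pos: [501.4, 95.3, 71.1]
orientation: [3.126, 0.311, 0.0]
ft_force: [0.5, -0.4, -1.6]
width: 13.9
```

Emit:
play_rows --plan "1.0 0 0 0.06 0 0 0;1.0 0 0 0 0 0 0;4.0 0 0 0 0 0 0;4.0 0 0 0 0 0 0;4.0 0 0 0 0 0 0;4.0 0 0 0 0 0 0"

```text
t: 24.08
ee_pos: [501.4, 95.3, 70.5]
orientation: [3.126, 0.311, 0.0]
ft_force: [-0.0, -0.1, 0.3]
width: 39.9
```

Emit:
play_rows --plan "4.0 0 0 -1 0 0 0;4.0 0 0 -4 0 0 0;4.0 0 0 -5 0 0 0;4.0 0 0 -5 0 0 0;4.0 -3 0 -2 0 0 0;4.0 -5 3 0 0 0 0;4.0 -5 5 0 0 0 0;4.0 0 5 0 0 0 0;4.0 0 0 0 0 0 0;4.0 0 0 0 0 0 0;4.0 0 0 0 0 0 0"

```text
t: 25.45
ee_pos: [404.0, -50.0, 240.5]
orientation: [-3.126, -0.313, 0.0]
ft_force: [0.4, -0.4, -0.6]
width: 39.7
```

```bash
python3 - <<'E'
from plan import *
from bar import bar
from workcell import get_image
to(501.2,95.1,70.7,11.17)
d=get_image("top"); s=get_image("side"); print("bar",np.median(bar(d)))
C=cloud(d); hsv=cv2.cvtColor(d["pixels"],cv2.COLOR_RGB2HSV).astype(int)
m=(hsv[...,0]>100)&(hsv[...,0]<130)&(hsv[...,1]>120); m[:,:250]=0;m[:,295:]=0;m[:205]=0;m[260:]=0
v,u=np.nonzero(m); print("blue",len(u),rect(plane(d,np.c_[u,v],115)) if len(u) else None,np.percentile(C[m][:,2],[5,50,95]) if len(u) else None)
a=cv2.resize(d["pixels"][195:265,230:300],None,fx=5,fy=5,interpolation=2); b=cv2.resize(s["pixels"][180:280,290:370],None,fx=5,fy=5,interpolation=2)
c=np.zeros((500,750,3),np.uint8); c[:350,:350]=a; c[:,350:]=b; cv2.imwrite("pics/c6.png",c[:,:,::-1])
E
```

```text
t 25.45 pos [404.  -50.  240.5] yaw 11.45 tilt 0.02 F [ 0.4 -0.4 -0.6] M [-0.01 -0.03  0.06] w 39.7 q [-0.15  0.07  2.07  0.    1.01  1.22]
tool shift cm [ 12.413 -12.283  16.98 ] turn z 0.28
bar 84.2
blue 131 (array([500.4,  93.4]), array([34.7, 13.2]), 12.2) [110.20439178 114.99404492 117.80194531]
```

View pics/c6.png

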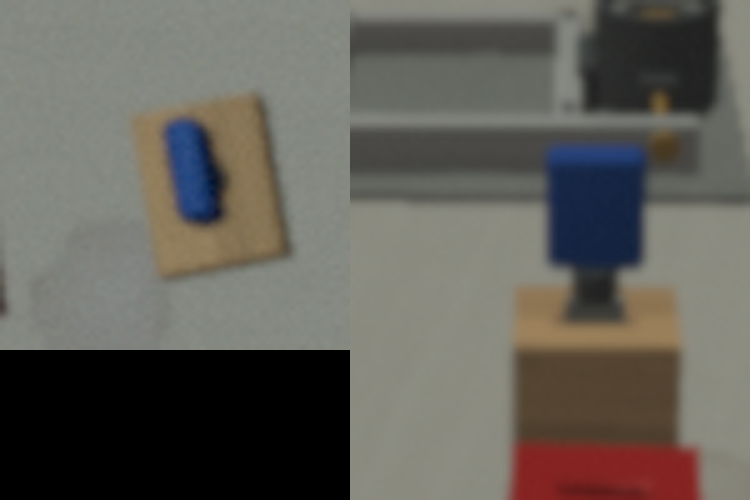

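The key is upright and fully down in its stand, with its top at 115 mm as at the start. The bar is still drawn in by 6.3 mm and the gripper is clear, so I'm handing in.

```bash
python3 -c "
from workcell import *
print(close_job())"
```

```text
the job is handed in; nothing more can be done
None
```

I closed the frame with the cam lock, put the key back in its stand and handed the job in at about 25.5 s of the 58 s allowed. The hand-in reported no verdict.

**What I did**
- The first grip on the key was about 2 mm off because I measured before the arm had settled. I opened, recentred and gripped again with almost no side force.
- I felt the blade meet the slot floor at about 43 mm, which matched the depth image (disc top about 50.5 mm).
- I turned the disc clockwise at a push of 15–17 N until the key reached −36.6°, a little past the nominal end of −33°. Then I eased off, lifted the key out, lowered it into its stand, released it and moved the arm clear.

**Last checks**
- **Lock:** after the key was out, the red dot was at the green tick and the slot lay at about −33° in the image.
- **End bar:** it was drawn in by 6.3 mm at the end.
- **Key:** it was upright in the stand with its top at 115 mm, the same as at the start.
- **Gripper:** it was clear of everything and the wrist force was near zero.

**What disagreed or was not checked**
- The wrist moment about z stayed near zero throughout the turning, below the 0.1 N m I expected. It also showed no clear rise at the end stop. I judged the turning and locking from the bar's travel and the dot instead.
- I did not measure the jars, nozzle and stamp again at the end. My moves kept well clear of them.

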